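Load the filter slide of the light base and hold it at the click

ROBOT

A 6-joint arm with a two-finger parallel gripper is mounted at the origin on the work surface. World frame = base frame: x ahead of the robot, y to its left, z up, the work surface at z = 0. Lengths are in m, angles in rad, forces in N, time in s.
With the tool pointing down it reaches from about 0.375 to 0.9 m from the base axis. Payload 3.1 kg.
Tool frame: the origin (TCP) lies between the finger pads; the fingertips stand 8 mm ahead of it and the grasp point (between the pads) lies 11 mm behind it; z points along the fingers, y is the line along which they close (so a half turn about z gives the same grasp; the last joint's range is limited). The gripper opens to 87 mm and grips with 3 to 60 N. Pads are 19 mm wide; open, the fingers measure 117 mm over their backs; the gripper's body (75 mm by 190 mm) begins 51 mm behind the grasp point.
Start: joints at [-0.178, 0.527, 1.433, -0, 1.181, -0.178], TCP at [0.625, 0, 0.2] pointing down, gripper open.
Joint ranges: [-3.08, 3.08], [-0.75, 2.2], [0.22, 2.44], [-1.43, 4.57], [0, 2.65], [-2.85, 2.85]. Speed limits (rad/s): [2.79, 2.79, 3.14, 3.14, 3.14, 3.14].

INTERFACE

Orientations are given as a unit quaternion [x, y, z, w].
In Python, from rig import robot, vision, job gives the robot as it stands.
- The arm moves only by the shell command python3 -m handwheel 'ROWS' [OPENING] [FORCE]. ROWS is JSON, a list of rows, each a list of 4 numbers: the shift along the tool's x, y, z as a fraction of full scale, then the turn about the tool's z as a fraction of full scale. A call has 1 to 20 rows; each row is the pose to reach, as a shift and turn from the pose commanded when the call began, along the tool's axes at that moment, turning the shorter way round; what a row does not reach only later rows make up. Full scale, the value 1, is 300 mm for a shift and 2 pi rad for a turn. A row lasts 1/12 s, in which the tool goes at most 41.7 mm and 7.16 degrees, less where a joint would pass 70% of its speed; a pose out of reach is approached as far as the arm can. A call with a number of a shift or a turn outside -1 to 1 is refused whole. A call with a gripper value outside its range is refused whole. OPENING is the opening in per cent of the stroke, from 0 (shut) to 100 (fully open), set as the call begins (- or left out, the last holds). The fingers move at their own pace and stop on an object; FORCE is the grip in N (left out, the last holds). Time passes only in rows, so rows that repeat a pose let the fingers close. It gives the time, the measured TCP pose, the force, the opening and the grip force at its end, in the units of the state.
- robot.get_obs(): the state, without advancing time (a new reading comes with each control period).
- vision.camera(name): name is "scene" or "side" or "wrist"; returns a dict with "frame" (384x512x3 uint8, red, green, blue), "K" (3x3 intrinsics, pixels), "k1" (the pictures are not rectified: a ray, as slopes to the right and down, at radius r is drawn at 1 + k1 r^2 times it, then the intrinsics apply), "cam_to_world" (4x4, takes a point from camera to world coordinates); the wrist camera has in their place "hand_eye" (4x4, takes a point from camera to tool coordinates, whose origin is the TCP and whose axes are the flange's). Camera axes: x right, y down, z forward; pixel columns grow to the right and rows downward; lengths in m; the calibration is good to about 2 mm. A picture is of the moment at which its call begins: read the wrist's pose just before it. There is no depth.
- job.hand_in(): hands the job in; it is judged then, once.
Trained networks look in the newest picture that a camera, given by its name, has taken for a name from the list of things; names that differ only in an ending like _2 or _b are one class to them, and where a whole thing is asked for, a point or a joint stands for the part that bears it (a point fixed in the world has none). Each returns a list of dicts, best first, with "conf" (0 to 1); they miss things now and then, are a little off and sometimes report something else, mostly with a low value. They report only what shows in the picture. A call takes as long as a camera call. They do not tell look-alikes from the thing itself.
- vision.look_for(camera, label): "point" ([row, column] in pixels, amid what is visible of it).
- vision.outline_of(camera, label): "mask" (384x512 bool, what is visible of it) and "point" ([row, column] in pixels, amid what is visible of it).
The state is a dict: "time": time; "q": joint angles; "joint_velocities": joint speeds; "joint_torque": joint torques, N m; "position": TCP position; "tool_rot": TCP orientation; "ft_force": force on the tool from outside, world axes, zero at the start; "moment": the same for the moment, N m; "grip_width": finger opening in m; "grip_force": force on a finger pad.
Only numpy, scipy, OpenCV 4.12 (cv2) and the standard library are available. Lean on these libraries where they do the work, as an engineer would, in place of code of your own. Each camera call takes 0.05 s, during which the arm holds its last target. There are 200 camera calls.

TASK

Set up the microscope's light base for backlit board inspection: lay the white diffuser flat between the four pins of the filter slide, then the green filter flat on top of it, setting each down rather than dropping it. Then take the slide's blue tab and push the slide into the base until you feel its ball click into the notch, and finish while still gripping the tab with the slide resting at that click. Leave the red filter, the multimeter, the circuit board and the solder spool where they are.

Things in the scene. Friction and masses are not known exactly. Their poses are not given: they have to be found in the camera images.
- diffuser: opal white diffuser in a round black rim: a flat disc 50 mm in diameter, 8 mm thick, 45 g; origin at the centre of its underside, z up; three of them (opal white diffuser, green, red) lie flat, in any order, 100 mm apart in a row on a grey tray whose top is 4 mm above the bench; black metal rim, grip it across the diameter
- diffuser_center (a point): centre of the diffuser, half-way up its 8 mm
- green_filter: green filter, disc of the same size and mass as the diffuser; origin at the centre of its underside, z up
- green_filter_center (a point): centre of the green filter, half-way up
- red_filter: red filter, same size, not needed; stays on the tray; origin at the centre of its underside
- seat (a point): centre of the top of the raised seat ring (47 mm wide, 3 mm high) on the slide, 24 mm above the bench; x across the rail, y along it into the light base, z up. Four 5 mm brass pins, tips 13.5 mm above the seat, stand at x and y = +-20.7 mm and leave a disc 1.8 mm of play; fingers pass between them along x or y. Slide plate: 76 mm wide, top 21 mm above the bench
- tab (a point): middle of the slide's upright blue grip tab, where it is gripped, 43 mm above the bench, at y = -150 mm in the seat's frame and moving with the slide; the tab is 12 mm thick across the rail (x), 30 mm long along it (y) and stands 36 mm tall on the slide plate; axes as for the seat
- filter_slide: the aluminium filter slide that runs along y into the base; origin under the seat, 13 mm above the bench, axes as for the seat. It starts pulled out, the seat 160 to 190 mm short of the window. The click comes within 12 mm before or after the seat is under the window (the plunger is clamped where the last user set it): find it by feel. Hard stop 25 mm past the window. Slides with about 1 N
- detent_ball (a joint): how far in m the detent's spring ball, in the plunger block, stands out: under 0.0007 while it runs on the slide's edge, about 0.003 fully in the slide's notch. Within 5 mm either side it draws the slide towards the notch, and it takes about 6 to 7 N to leave it
- window (a point): middle of the 80 mm glass window on top of the white light base (220 x 220 mm, 58 mm tall, knob to 72 mm), axes as for the seat. The slide enters its -y face, 85 mm from here, by a slot that clears the stack by 6 mm. Guide strips on the rail (20 mm above the bench) reach 52 mm either side of its middle; a dark plunger block (24 mm above the bench) stands at the slot, on the slide's +x side
- multimeter: red multimeter lying on the bench, 150 x 75 x 40 mm, beyond the rail; to be left alone
- circuit_board: green circuit board on stand-offs, 110 x 160 x 25 mm, on the bench to the right of the filter tray; to be left alone
- solder_spool: aluminium solder spool standing on its end, 52 mm across and 34 mm tall, to the left of the light base; to be left alone
Things that resemble listed ones, but are neither listed nor needed, are in the scene too. What is shaped like the diffuser but yellow is not meant. Leave any yellow look-alike of the green_filter alone.

How it is judged:
By the outcome, as a careful person would: the job done as asked, in the order asked, and still so for the second after the job is handed in, while the arm keeps its last pose, push and grip.
It also fails if it takes over 72 s, if anything falls off the work surface, if the arm or the gripper's body presses on something with over 40 N, if the wrist force passes 120 N, or if a joint passes its speed limit or range.

## Working session

There is one attempt and no reset: what is moved stays moved. The work goes in short steps, Python scripts to look and compute and a shell command to move; the robot and the scene stay as the last step left them, time stands still between calls to the robot, and variables do not carry over. Pictures are saved under pics/ and viewed, at most 10 in all, crops included, and the job is handed in when it is done.

```bash
ls; mkdir -p pics; cat > h.py <<'E'
import numpy as np, cv2
from rig import robot, vision, job
from scipy.spatial.transform import Rotation as R
def T(o):
    M=np.eye(4);M[:3,:3]=R.from_quat(o["tool_rot"]).as_matrix();M[:3,3]=o["position"];return M
def cam(n):
    o=robot.get_obs();c=vision.camera(n)
    c["M"]=T(o)@np.array(c["hand_eye"]) if n=="wrist" else np.array(c["cam_to_world"])
    return c
def und(c,rc):
    K=np.array(c["K"]);d=np.array([(rc[1]-K[0,2])/K[0,0],(rc[0]-K[1,2])/K[1,1]]);u=d.copy()
    for _ in range(20):u=d/(1+c["k1"]*(u@u))
    return u
def world(c,rc,z):
    u=und(c,rc);d=c["M"][:3,:3]@np.array([u[0],u[1],1]);p=c["M"][:3,3]
    return p+d*(z-p[2])/d[2]
def pix(c,p):
    q=np.linalg.inv(c["M"])@np.append(p,1);u=q[:2]/q[2];u=u*(1+c["k1"]*(u@u));K=np.array(c["K"])
    return np.array([K[1,1]*u[1]+K[1,2],K[0,0]*u[0]+K[0,2]])
def save(c,n):cv2.imwrite("pics/"+n,c["frame"][:,:,::-1])
E
python3 - <<'E'
from h import *
np.set_printoptions(precision=4,suppress=True)
o=robot.get_obs();print(o)
Z=dict(diffuser=.012,green_filter=.012,red_filter=.012,seat=.024,tab=.043,window=.058,filter_slide=.021,multimeter=.04,circuit_board=.025,solder_spool=.034)
ims=[]
for n in("scene","side","wrist"):
    c=cam(n);ims.append(c["frame"])
    print(n,c["M"][:3,3],c["M"][:3,2])
    for l,z in Z.items():
        for d in vision.look_for(n,l)[:4]:
            print(" ",l,round(d["conf"],2),np.round(d["point"]),world(c,d["point"],z)[:2])
cv2.imwrite("pics/a.png",np.vstack([ims[0]])[:,:,::-1]);cv2.imwrite("pics/b.png",ims[1][:,:,::-1])
E
```

```text
pics
{'time': 0.0, 'q': array([-0.1785,  0.5284,  1.4339,  0.    ,  1.1814, -0.1785]), 'joint_velocities': array([ 0.0003,  0.0007,  0.0013, -0.0002,  0.0021, -0.0003]), 'joint_torque': array([ -0.0005, -44.0045, -17.6594,   0.0633,   0.0583,  -0.0002]), 'position': array([0.6242, 0.0002, 0.1989]), 'tool_rot': array([ 0.7071,  0.7071, -0.0006, -0.0009]), 'ft_force': array([0.6585, 0.2511, 0.4158]), 'moment': array([-0.0003, -0.0249,  0.0315]), 'grip_force': 0.0, 'grip_width': 0.08689735649112652}
scene [ 1.126  -0.446   1.0613] [-0.4867  0.3494 -0.8007]
  diffuser 0.57 [244. 226.] [ 0.6032 -0.1537]
  diffuser 0.56 [274. 190.] [ 0.6167 -0.2781]
  green_filter 0.77 [227. 141.] [ 0.411  -0.3114]
  green_filter 0.74 [252. 164.] [ 0.5172 -0.3014]
  green_filter 0.71 [193. 137.] [ 0.2953 -0.2636]
  green_filter 0.59 [257.  93.] [ 0.4146 -0.4616]
  red_filter 0.83 [253. 162.] [ 0.5183 -0.3061]
  seat 0.88 [205. 283.] [0.604  0.0475]
  tab 0.89 [207. 278.] [0.6096 0.0217]
  window 0.6 [177. 332.] [0.6317 0.2052]
  filter_slide 0.9 [203. 282.] [0.5954 0.0507]
  multimeter 0.71 [204. 283.] [0.
[... 513 characters left out ...]
0806]
  filter_slide 0.78 [204. 231.] [0.5963 0.0361]
  multimeter 0.91 [192. 186.] [0.7417 0.0871]
  multimeter 0.28 [329. 146.] [0.4605 0.5098]
  circuit_board 0.67 [146. 316.] [ 0.5461 -0.4172]
  circuit_board 0.15 [252. 180.] [0.5774 0.2813]
  solder_spool 0.97 [328. 144.] [0.4678 0.508 ]
wrist [0.6229 0.0852 0.3846] [-0.0008 -0.3036 -0.9528]
  diffuser 0.78 [261. 233.] [ 0.59   -0.1403]
  diffuser 0.4 [319. 249.] [ 0.6124 -0.2475]
  red_filter 0.58 [331. 191.] [ 0.517 -0.273]
  seat 0.58 [113. 237.] [0.5999 0.0704]
  tab 0.87 [110. 237.] [0.6013 0.0743]
  window 0.58 [ 82. 231.] [0.5963 0.1037]
  filter_slide 0.68 [109. 234.] [0.596  0.0744]
  multimeter 0.63 [118. 366.] [0.7519 0.0662]
```

View pics/a.png

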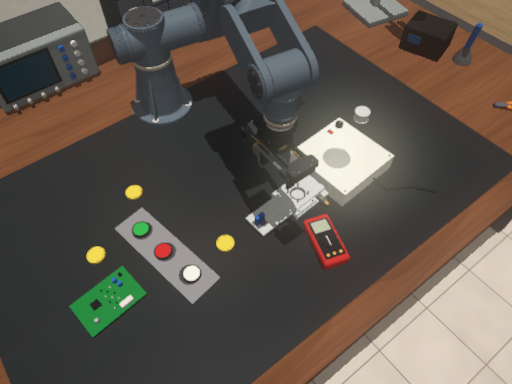

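View pics/b.png

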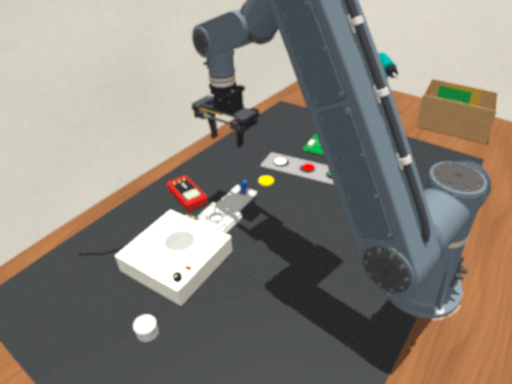

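The scene picture shows three discs on the grey tray: green (227,141), red (252,163) and white (274,190). Three yellow look-alikes lie off it at (244,226), (192,134) and (255,95). The blue tab is at (217,259), the seat ring at (194,297) and the window at (158,337). The diffuser is the white disc and the green filter is the green one on the tray; I'll confirm both in one enlarged crop.

```bash
python3 - <<'E'
from h import *
np.set_printoptions(precision=4,suppress=True)
c=cam("scene");f=c["frame"]
cv2.imwrite("pics/c.png",cv2.resize(f[130:310,100:360],None,fx=3,fy=3,interpolation=cv2.INTER_CUBIC)[:,:,::-1])
h=cv2.cvtColor(f,cv2.COLOR_RGB2HSV)
def cen(m,box):
    k=np.zeros(m.shape,bool);k[box[0]:box[1],box[2]:box[3]]=1
    r,q=np.nonzero(m&k);return np.array([r.mean(),q.mean()]),len(r)
S=h[...,1];H=h[...,0];V=h[...,2]
for n,m,b,z in[("green",(S>120)&(abs(H.astype(int)-60)<20),(215,240,128,155),.012),("red",(S>120)&((H<10)|(H>170)),(240,266,150,178),.012),("white",(S<60)&(V>190),(260,290,176,205),.012),("tab",(S>100)&(abs(H.astype(int)-112)<14),(200,235,245,275),.05)]:
    p,k=cen(m,b);print(n,p,k,world(c,p,z)[:2])
print("seat",world(c,(194,297),.024),"win",world(c,(158,337),.058))
E
```

```text
green [228.4318 140.4716] 176 [ 0.4132 -0.3152]
red [250.1512 162.6683] 205 [ 0.5117 -0.3008]
white [272.8342 191.1156] 199 [ 0.6161 -0.2757]
tab [218.25   258.4062] 64 [ 0.6096 -0.047 ]
seat [0.599  0.1041 0.024 ] win [0.5888 0.2682 0.058 ]
```

View pics/c.png

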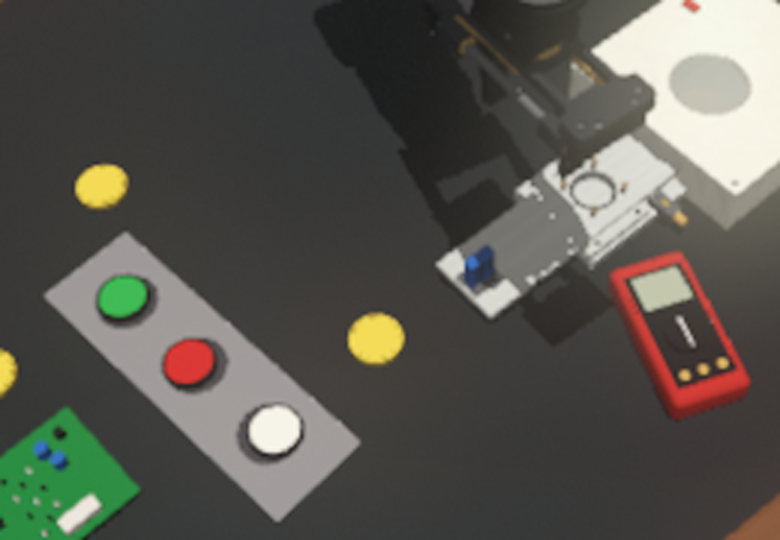

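The crop confirms it. White at (430,275) and green at (297,123) both sit on the tray, and the yellow discs are off it. Moving above the diffuser.

```bash
python3 -m handwheel '[[-0.92,-0.027,0.26,0],[-0.92,-0.027,0.26,0],[-0.92,-0.027,0.26,0],[-0.92,-0.027,0.26,0],[-0.92,-0.027,0.26,0],[-0.92,-0.027,0.26,0],[-0.92,-0.027,0.26,0],[-0.92,-0.027,0.26,0],[-0.92,-0.027,0.26,0],[-0.92,-0.027,0.26,0],[-0.92,-0.027,0.26,0]]' 100
cat > disc.py <<'E'
from h import *
import sys
def disc(kind,ztop):
    o=robot.get_obs();c=cam("wrist");f=c["frame"];h=cv2.cvtColor(f,cv2.COLOR_RGB2HSV).astype(int)
    H,S,V=h[...,0],h[...,1],h[...,2]
    m=(S<60)&(V>170) if kind=="white" else (S>100)&(abs(H-60)<20)&(V>50)
    n,l,st,ce=cv2.connectedComponentsWithStats(m.astype(np.uint8))
    tp=world
    best=[]
    for i in range(1,n):
        if st[i,4]>250:
            p=world(c,ce[i][::-1],ztop)[:2]
            best.append((np.hypot(*(p-o["position"][:2])),st[i,4],np.round(ce[i][::-1]),np.round(p,4)))
    best.sort(key=lambda b:b[0]);return c,o,best[:3]
if __name__=="__main__":
    c,o,b=disc(sys.argv[1],float(sys.argv[2]));save(c,sys.argv[3]);print(np.round(o["position"],4),o["time"]);[print(x) for x in b]
E
python3 disc.py white .012 d.png
```

```text
time: 2.62
position: [0.6171, -0.2745, 0.1222]
tool_rot: [0.707, 0.708, 0.0, -0.0]
ft_force: [-0.4, 0.7, -0.1]
grip_width: 0.0869
grip_force: 0.0
[ 0.6171 -0.2745  0.1222] 2.6167
(np.float64(0.0024935211843505932), np.int32(1257), array([182., 256.]), array([ 0.6151, -0.273 ]))
(np.float64(0.02881133422583969), np.int32(309), array([170., 281.]), array([ 0.6419, -0.2599]))
(np.float64(0.04257935835940113), np.int32(2349), array([218., 243.]), array([ 0.6011, -0.314 ]))
```

View pics/d.png

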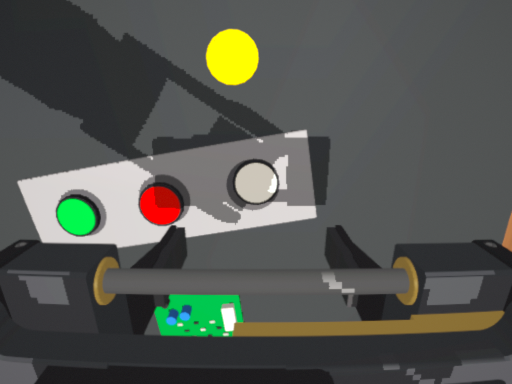

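The wrist view shows the white disc at (182,256), almost under the gripper. Descending and gripping.

```bash
python3 -m handwheel '[[0.005,-0.007,0.1,0],[0.005,-0.007,0.2,0],[0.005,-0.007,0.28,0],[0.005,-0.007,0.33,0],[0.005,-0.007,0.35,0],[0.005,-0.007,0.362,0],[0.005,-0.007,0.362,0],[0.005,-0.007,0.362,0]]'
python3 -m handwheel '[[0,0,0,0],[0,0,0,0],[0,0,0,0],[0,0,0,0],[0,0,0,0],[0,0,0,0],[0,0,0,0],[0,0,0,0]]' 45 15
```

```text
time: 3.33
position: [0.6159, -0.2745, 0.0146]
tool_rot: [0.707, 0.707, 0.0, 0.001]
ft_force: [-0.2, 0.4, 0.2]
grip_width: 0.0871
grip_force: 0.0
time: 4.0
position: [0.6147, -0.2745, 0.0132]
tool_rot: [0.707, 0.707, -0.0, -0.0]
ft_force: [0.4, 0.8, 0.2]
grip_width: 0.043
grip_force: 0.0
```

```bash
python3 -m handwheel '[[0,0,0,0],[0,0,0,0]]'; python3 - <<'E'
from h import *
w=cam("wrist");s=cam("scene")
a=cv2.resize(w["frame"][170:340,130:380],None,fx=2.2,fy=2.2);b=cv2.resize(s["frame"][230:310,120:240],(550,367))
cv2.imwrite("pics/e.png",np.vstack([a[:230],b])[:,:,::-1])
E
```

```text
time: 4.17
position: [0.6147, -0.2745, 0.0132]
tool_rot: [0.707, 0.707, -0.0, -0.0]
ft_force: [0.5, -0.3, -0.1]
grip_width: 0.0398
grip_force: 0.0
```

View pics/e.png

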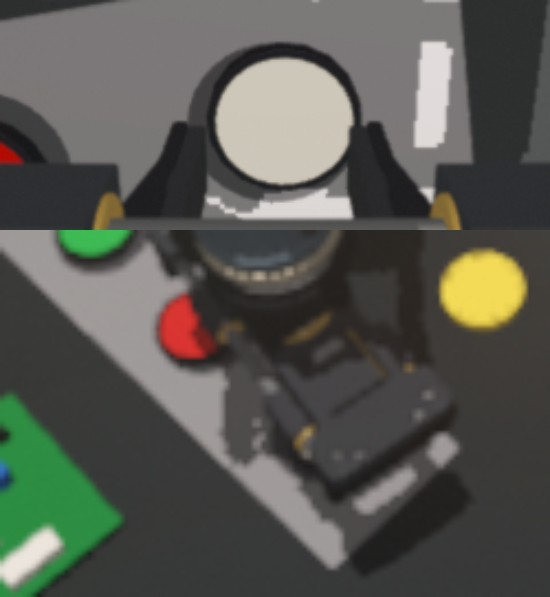

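```bash
python3 - <<'E'
from h import *
from disc import disc
c,o,b=disc("white",.012);P=o["position"];print(P,b)
for y in(-.01,0,.01):
  for x in(-.02,.02): print(y,x,pix(c,[P[0]+x,P[1]+y,.006]))
for l in("diffuser",):
  for d in vision.outline_of("wrist",l)[:2]:
    r,q=np.nonzero(d["mask"]);print(d["conf"],d["point"],r.min(),r.max(),q.min(),q.max(),world(c,d["point"],.012))
E
```

```text
[ 0.61476082 -0.27443511  0.01318413] [(np.float64(0.0017038265655148607), np.int32(2716), array([225., 259.]), array([ 0.6148, -0.2727])), (np.float64(0.030268996018603066), np.int32(430), array([264., 264.]), array([ 0.619 , -0.3044])), (np.float64(0.04786767563874324), np.int32(681), array([212., 326.]), array([ 0.6614, -0.2636]))]
-0.01 -0.02 [235.82596893 231.24976123]
-0.01 0.02 [235.83479997 285.81567762]
0 -0.02 [223.30287372 230.88046687]
0 0.02 [223.31303284 286.27862317]
0.01 -0.02 [210.38710665 230.50596512]
0.01 0.02 [210.39874732 286.74807359]
0.92 [219.9, 257.3] 189 256 225 293 [ 0.61379319 -0.26917651  0.012     ]
0.65 [34.5, 221.6] 0 75 180 263 [ 0.59270541 -0.15206134  0.012     ]
```

```bash
python3 - <<'E'
from h import *
w=cam("wrist")
a=cv2.resize(w["frame"][180:300,180:340],None,fx=4.8,fy=4.8,interpolation=cv2.INTER_CUBIC)
cv2.imwrite("pics/f.png",np.uint8(255*(a/255.)**.45)[:,:,::-1])
E
```

```text
(no output)
```

View pics/f.png

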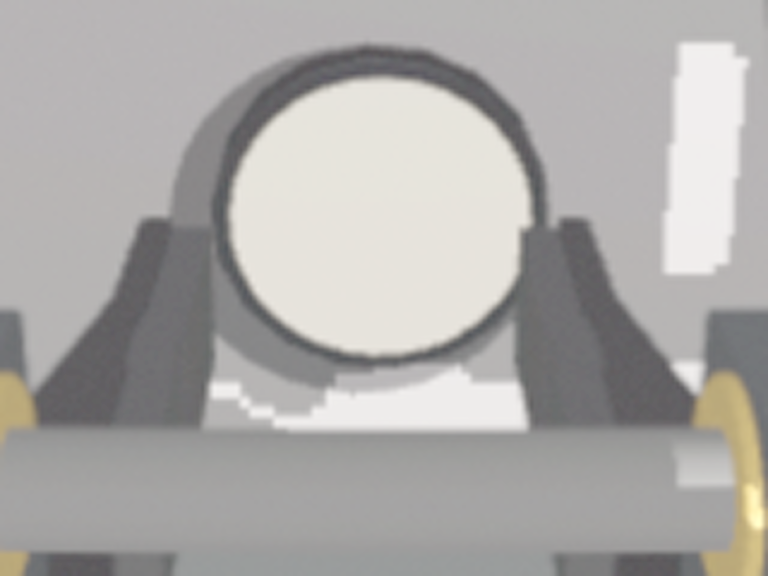

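```bash
python3 - <<'E'
from h import *
c=cam("side")
for z in(.191,.22):
  for x in(-.0435,.0435,-.058,.058): print(z,x,pix(c,[.6242+x,0,z]).round(1))
P=robot.get_obs()["position"]
a=cv2.imread("pics/b.png")[85:155,180:270];b=c["frame"][120:190,250:340,::-1]
for z in(.005,.034):
  for x in(-.02,.02,): print(z,x,pix(c,[P[0]+x,P[1],z]).round(1))
x=np.hstack([a,b]);cv2.imwrite("pics/g.png",np.uint8(255*(cv2.resize(x,None,fx=4.4,fy=4.4,interpolation=cv2.INTER_CUBIC)/255.)**.5))
E
```

```text
0.191 -0.0435 [154.  239.5]
0.191 0.0435 [145.7 216.9]
0.191 -0.058 [155.5 243.4]
0.191 0.058 [144.3 213.3]
0.22 -0.0435 [145.4 239. ]
0.22 0.0435 [137.3 216.1]
0.22 -0.058 [146.9 243. ]
0.22 0.058 [136.  212.5]
0.005 -0.02 [163.3 285.2]
0.005 0.02 [160.  276.1]
0.034 -0.02 [156.6 285.3]
0.034 0.02 [153.4 276.1]
```

View pics/g.png

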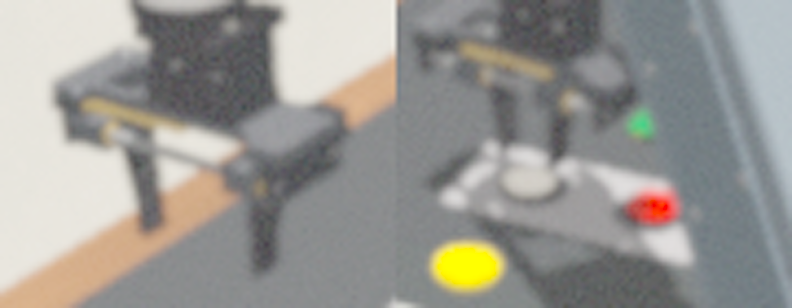

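The side crop settles the miss. The fingertips project about 29 mm higher than the stated TCP geometry, and the wrist view agrees. They therefore closed in the air above the disc: tip height is roughly the reported TCP z + 21 mm. Reopening and descending with a check on force.

```bash
python3 -m handwheel '[[0.004,0.004,0,0],[0.004,0.004,0,0],[0.004,0.004,0,0],[0.004,0.004,0,0],[0.004,0.004,0,0],[0.004,0.004,0,0],[0.004,0.004,0.02,0],[0.004,0.004,0.04,0],[0.004,0.004,0.055,0],[0.004,0.004,0.065,0],[0.004,0.004,0.072,0],[0.004,0.004,0.072,0]]' 85
python3 -m handwheel '[[0,0,0.005,0],[0,0,0.01,0],[0,0,0.015,0],[0,0,0.015,0]]'
```

```text
time: 5.47
position: [0.6155, -0.273, -0.0092]
tool_rot: [0.707, 0.707, -0.0, -0.001]
ft_force: [0.3, -0.4, 0.0]
grip_width: 0.0742
grip_force: 0.0
time: 5.8
position: [0.6159, -0.2732, -0.013]
tool_rot: [0.707, 0.707, -0.0, -0.0]
ft_force: [-0.2, -0.1, 0.4]
grip_width: 0.0737
grip_force: 0.0
```

```bash
python3 -m handwheel '[[0,0,0.004,0],[0,0,0.007,0],[0,0,0.007,0]]'
python3 -m handwheel '[[0,0,0,0],[0,0,0,0],[0,0,0,0],[0,0,0,0],[0,0,0,0],[0,0,0,0]]' 45 20
```

```text
time: 6.05
position: [0.6159, -0.2732, -0.0151]
tool_rot: [0.707, 0.707, -0.0, -0.0]
ft_force: [-0.8, -1.6, 0.3]
grip_width: 0.074
grip_force: 0.0
time: 6.55
position: [0.6161, -0.2733, -0.0149]
tool_rot: [0.707, 0.707, 0.0, 0.0]
ft_force: [0.7, -1.2, 0.4]
grip_width: 0.0489
grip_force: 20.0
```

Gripped: 48.9 mm at 20 N. Lifting, then moving to just short of the seat to measure it.

```bash
python3 -m handwheel '[[0,0,-0.05,0],[0,0,-0.15,0],[0,0,-0.28,0],[0.1,0,-0.4,0],[0.2,-0.01,-0.4,0],[0.32,-0.02,-0.4,0],[0.45,-0.03,-0.4,0],[0.57,-0.04,-0.4,0],[0.7,-0.04,-0.4,0],[0.83,-0.04,-0.4,0],[0.92,-0.04,-0.4,0],[0.97,-0.04,-0.4,0],[1,-0.04,-0.4,0],[1,-0.04,-0.4,0],[1,-0.04,-0.4,0]]'
cat > seat.py <<'E'
from h import *
import sys
c=cam("wrist");o=robot.get_obs();P=o["position"];print(P.round(4),o["time"],round(o["grip_width"],4))
for l,z in(("seat",.024),("diffuser",P[2]+.027),("tab",.043)):
    for d in vision.look_for("wrist",l)[:2]: print(l,round(d["conf"],2),np.round(d["point"]),world(c,d["point"],z).round(4))
save(c,sys.argv[1])
E
python3 seat.py s1.png
```

```text
time: 7.8
position: [0.6044, 0.0258, 0.1054]
tool_rot: [0.707, 0.707, -0.0, 0.001]
ft_force: [1.3, 0.0, -0.2]
grip_width: 0.049
grip_force: 20.0
[0.6045 0.0252 0.1053] 7.85 0.0489
seat 0.62 [122. 247.] [0.5947 0.0915 0.024 ]
diffuser 0.82 [316. 246.] [ 0.5957 -0.0274  0.1323]
diffuser 0.6 [239. 250.] [0.5992 0.0303 0.1323]
tab 0.81 [122. 250.] [0.5978 0.0934 0.043 ]
```

View pics/s1.png

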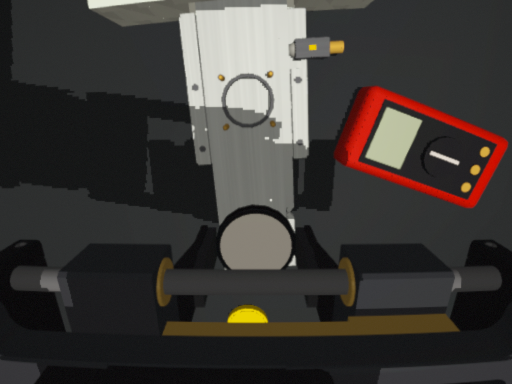

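The picture shows the seat ring at (100,247), with pins near (77,221), (74,270), (124,273) and (127,226). The held disc is at (242,257). Refining these by colour.

```bash
python3 - <<'E'
from h import *
np.set_printoptions(precision=4,suppress=True)
c=cam("wrist");o=robot.get_obs();P=o["position"];print(P)
f=c["frame"];h=cv2.cvtColor(f,cv2.COLOR_RGB2HSV).astype(int);H,S,V=h[...,0],h[...,1],h[...,2]
W=[]
for r,q in((77,221),(74,270),(124,273),(127,226)):
    s=np.s_[r-8:r+9,q-8:q+9];m=(S[s]>90)&(abs(H[s]-18)<12)
    a,b=np.nonzero(m);p=(a.mean()+r-8,b.mean()+q-8);w=world(c,p,.036);W.append(w[:2]);print(len(a),p,w[:2])
W=np.array(W);ce=W.mean(0);print("seat",ce,"sides",np.linalg.norm(np.roll(W,-1,0)-W,axis=1))
v=(W[0]+W[1]-W[2]-W[3])/2;print("yaw deg of slide y off world y",np.degrees(np.arctan2(-v[0],v[1])))
u=(W[1]+W[2]-W[0]-W[3])/2;print("x dir",np.degrees(np.arctan2(u[1],u[0])))
k=np.zeros(S.shape,bool);k[205:266,218:294]=1
m=((S<60)&(V>90)&k).astype(np.uint8);n,l,st,cc=cv2.connectedComponentsWithStats(m);i=1+st[1:,4].argmax()
# upper half: ellipse fit of full contour
cn=max(cv2.findContours((l==i).astype(np.uint8),0,1)[0],key=cv2.contourArea);(x,y),ax,an=cv2.fitEllipse(cn);print(st[i],x,y,ax)
d=world(c,(y,x),P[2]+.027);print("disc",d,"rel",d-P)
E
```

```text
[0.6042 0.0252 0.105 ]
24 (np.float64(76.33333333333333), np.float64(220.70833333333334)) [0.5735 0.1291]
24 (np.float64(72.54166666666667), np.float64(269.8333333333333)) [0.614  0.1319]
27 (np.float64(122.4814814814815), np.float64(272.5925925925926)) [0.6168 0.0915]
27 (np.float64(125.59259259259258), np.float64(225.5185185185185)) [0.5763 0.089 ]
seat [0.5952 0.1104] sides [0.0406 0.0405 0.0406 0.0402]
yaw deg of slide y off world y 3.972102362271661
x dir 3.752747445422164
[ 220  214   72   52 3118] 255.4668426513672 241.6798858642578 (53.985748291015625, 73.1043930053711)
disc [0.602 0.028 0.132] rel [-0.0021  0.0028  0.027 ]
```

```bash
python3 - <<'E'
from h import *
c=cam("wrist");P=robot.get_obs()["position"]
f=c["frame"];h=cv2.cvtColor(f,cv2.COLOR_RGB2HSV).astype(int);S,V=h[...,1],h[...,2]
m=(S<60)&(V>90);z=P[2]+.027
pts=[]
for q in range(228,286,3):
    col=np.nonzero(m[205:240,q])[0]
    if len(col):
        pts.append(world(c,(205+col[0]-.5,q),z)[:2])
for r in range(222,242,3):
    a=np.nonzero(m[r,215:300])[0]+215;a=a[(a>215)&(a<299)]
    pts+= [world(c,(r,a[0]-.5),z)[:2],world(c,(r,a[-1]+.5),z)[:2]]
pts=np.array(pts)
A=np.c_[2*pts,np.ones(len(pts))];s=np.linalg.lstsq(A,(pts**2).sum(1),rcond=None)[0]
rad=np.sqrt(s[2]+s[0]**2+s[1]**2);res=np.hypot(*(pts-s[:2]).T)-rad
print(P,s[:2]-P[:2],rad,res.std(),abs(res).max())
E
```

```text
[0.60408606 0.0253804  0.1049382 ] [-0.00085486  0.00829312] 0.020503036978427803 0.003656825194258583 0.007646828416729021
```

```bash
python3 -m handwheel '[[0.1,-0.01,0,-0.0107],[0.2,-0.02,0.05,-0.0107],[0.27,-0.023,0.12,-0.0107],[0.282,-0.023,0.2,-0.0107],[0.282,-0.023,0.25,-0.0107],[0.282,-0.023,0.267,-0.0107],[0.282,-0.023,0.267,-0.0107],[0.282,-0.023,0.267,-0.0107]]'
python3 - <<'E'
from h import *
c=cam("wrist");P=robot.get_obs()["position"];print(P,R.from_quat(robot.get_obs()["tool_rot"]).as_matrix()[:,0])
for dx in(-1,1):
  for dy in(-1,1):
    a=np.radians(3.86);v=np.array([dx,dy])*.0207;print(dx,dy,pix(c,[.5952+np.cos(a)*v[0]-np.sin(a)*v[1],.1104+np.sin(a)*v[0]+np.cos(a)*v[1],.0375]).round(1))
cv2.imwrite("pics/t.png",np.uint8(255*(cv2.resize(c["frame"][150:290,170:350],None,fx=4.2,fy=4.2,interpolation=cv2.INTER_CUBIC)/255.)**.6)[:,:,::-1])
E
```

```text
time: 8.77
position: [0.5976, 0.1107, 0.0252]
tool_rot: [0.683, 0.73, 0.0, 0.0]
ft_force: [-0.0, 0.1, -0.5]
grip_width: 0.0487
grip_force: 20.0
[0.59814495 0.11070735 0.02583244] [-6.62440774e-02  9.97803440e-01 -1.28473913e-04]
-1 -1 [263.2 224.8]
-1 1 [206.4 222.5]
1 -1 [263.2 285.5]
1 1 [206.3 287.6]
```

View pics/t.png

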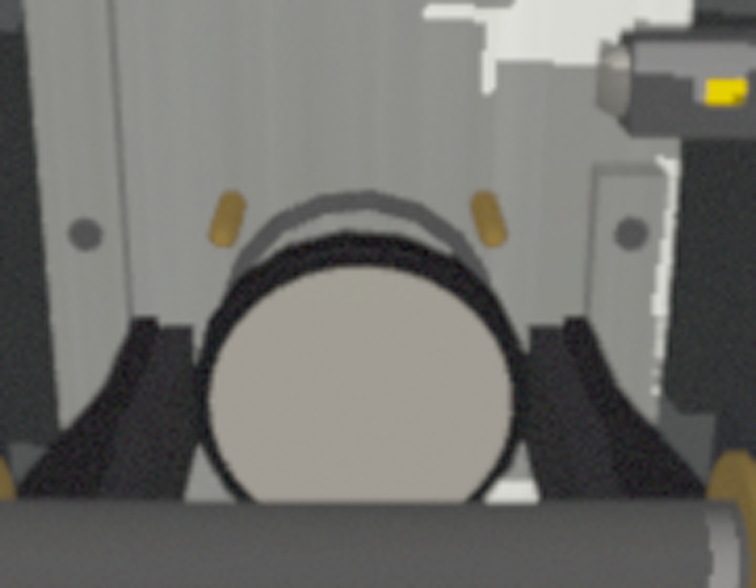

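Pin tips sit at (207,223) and (207,288), within 1 px of where the seat fit predicts. Next, where the held disc lies relative to them.

```bash
cat > held.py <<'E'
from h import *
from scipy.optimize import least_squares
def held(c,P,m,h=.027,rows=(212,262)):
    k=m.astype(np.uint8);k[:rows[0]]=0;k[rows[1]:]=0
    n,l,st,cc=cv2.connectedComponentsWithStats(k);i=l[240,256];k=(l==i)
    pts=[]
    for r in range(rows[0]+1,rows[1]-1,2):
        a=np.nonzero(k[r])[0]
        if len(a)>8: pts+=[world(c,(r,a[0]-.5),P[2]+h)[:2],world(c,(r,a[-1]+.5),P[2]+h)[:2]]
    pts=np.array(pts)
    s=least_squares(lambda s:np.hypot(*(pts-s[:2]).T)-s[2],[P[0],P[1],.02],loss="soft_l1",f_scale=.0004)
    return s.x,np.abs(s.fun).max(),len(pts)
E
python3 - <<'E'
from held import *
c=cam("wrist");P=robot.get_obs()["position"];h=cv2.cvtColor(c["frame"],cv2.COLOR_RGB2HSV).astype(int)
for t in(70,85):
    s,e,n=held(c,P,(h[...,1]<60)&(h[...,2]>t));print(s.round(4),e,n,"rel",(s[:2]-P[:2]).round(4),"off seat",(s[:2]-[.5952,.1104]).round(4))
print(P)
E
```

```text
[0.5959 0.1108 0.0217] 0.00040130562054898136 46 rel [-0.0025  0.0001] off seat [0.0007 0.0004]
[0.5959 0.1106 0.0217] 0.0002931502065739791 46 rel [-0.0025 -0.0002] off seat [0.0007 0.0002]
[0.59834921 0.11073589 0.02614021]
```

```bash
python3 -m handwheel '[[-0.001,-0.0017,0.01,0],[-0.001,-0.0017,0.02,0],[-0.001,-0.0017,0.03,0],[-0.001,-0.0017,0.04,0],[-0.001,-0.0017,0.048,0],[-0.001,-0.0017,0.055,0],[-0.001,-0.0017,0.055,0]]'
python3 -m handwheel '[[0,0,0.004,0],[0,0,0.007,0],[0,0,0.009,0],[0,0,0.009,0]]'
```

```text
time: 9.45
position: [0.5961, 0.111, 0.0078]
tool_rot: [0.683, 0.73, -0.0, -0.0]
ft_force: [-0.2, -0.3, -0.8]
grip_width: 0.0486
grip_force: 20.0
time: 9.78
position: [0.5965, 0.111, 0.0057]
tool_rot: [0.683, 0.73, -0.0, -0.0]
ft_force: [0.3, 0.7, -0.3]
grip_width: 0.0484
grip_force: 20.0
```

```bash
python3 -m handwheel '[[0,0,0.002,0],[0,0,0.003,0],[0,0,0.003,0]]'
python3 -m handwheel '[[0,0,0.002,0],[0,0,0.003,0],[0,0,0.003,0]]'
```

```text
time: 10.03
position: [0.5967, 0.111, 0.0051]
tool_rot: [0.683, 0.73, 0.0, 0.0]
ft_force: [-0.6, -0.8, -0.5]
grip_width: 0.0489
grip_force: 20.0
time: 10.28
position: [0.5967, 0.111, 0.0049]
tool_rot: [0.683, 0.73, 0.0, 0.0]
ft_force: [-1.4, -0.1, 6.1]
grip_width: 0.0486
grip_force: 20.0
```

Seated with 6 N of contact at the expected height. Releasing and lifting.

```bash
python3 -m handwheel '[[0,0,-0.003,0],[0,0,-0.003,0],[0,0,-0.003,0],[0,0,-0.003,0],[0,0,-0.003,0],[0,0,-0.003,0],[0,0,-0.03,0],[0,0,-0.07,0],[0,0,-0.15,0],[0,0,-0.25,0],[0,0,-0.35,0],[0,0,-0.35,0]]' 75
python3 -m handwheel '[[-0.12,-0.04,0,0],[-0.25,-0.08,0,0],[-0.38,-0.12,0,0],[-0.5,-0.16,0,0],[-0.62,-0.22,0,0],[-0.75,-0.27,0,0],[-0.87,-0.31,0,0],[-1,-0.36,0,0],[-1,-0.36,0,0],[-1,-0.36,0,0]]' 85
python3 - <<'E'
from h import *
o=robot.get_obs();P=o["position"];M=T(o)[:3,:3];print(P,M[:,0],M[:,1])
print("tool delta/0.3 to green",M.T@(np.array([.4132,-.315,.12])-P)/.3)
E
```

```text
time: 11.28
position: [0.6014, 0.1112, 0.1163]
tool_rot: [0.683, 0.731, 0.005, 0.005]
ft_force: [0.9, 0.5, 0.2]
grip_width: 0.0651
grip_force: 0.0
time: 12.12
position: [0.5086, -0.1981, 0.1096]
tool_rot: [0.685, 0.729, 0.0, 0.001]
ft_force: [0.1, 0.1, 0.1]
grip_width: 0.0739
grip_force: 0.0
[ 0.50863381 -0.19808483  0.10958507] [-6.21487748e-02  9.98066700e-01 -6.25461106e-04] [0.99806625 0.06214943 0.00109797]
tool delta/0.3 to green [-0.36921519 -0.34168014 -0.03486067]
```

```bash
python3 -m handwheel '[[-0.12,-0.11,0,0],[-0.24,-0.22,0,0],[-0.33,-0.3,0,0],[-0.369,-0.342,0,0],[-0.369,-0.342,0,0],[-0.369,-0.342,0,0],[-0.369,-0.342,0,0]]'
python3 - <<'E'
from disc import *
c,o,b=disc("green",.012);P=o["position"];M=T(o)[:3,:3];print(P,*b,sep="\n")
p=b[0][3];print("delta",M.T@(np.append(p,-.0145)-M@[0,-.0022,0]*1-P)/.3)
E
```

```text
time: 12.7
position: [0.4147, -0.3113, 0.1091]
tool_rot: [0.683, 0.731, 0.0, -0.0]
ft_force: [-0.3, 0.5, -0.5]
grip_width: 0.0741
grip_force: 0.0
[ 0.41468948 -0.31129818  0.10911793]
(np.float64(0.0034075863336015676), np.int32(1479), array([189., 254.]), array([ 0.4116, -0.3127]))
(np.float64(0.1726066448410717), np.int32(693), array([310., 324.]), array([ 0.5045, -0.4587]))
delta [-0.00433662 -0.00333241  0.4120541 ]
```

```bash
python3 -m handwheel '[[-0.004,-0.003,0.1,0],[-0.004,-0.003,0.2,0],[-0.004,-0.003,0.3,0],[-0.004,-0.003,0.36,0],[-0.004,-0.003,0.39,0],[-0.004,-0.003,0.405,0],[-0.004,-0.003,0.412,0],[-0.004,-0.003,0.412,0]]'
python3 -m handwheel '[[0,0,0,0],[0,0,0,0],[0,0,0,0],[0,0,0,0],[0,0,0,0],[0,0,0,0]]' 45 20
```

```text
time: 13.42
position: [0.414, -0.314, -0.0142]
tool_rot: [0.683, 0.731, -0.0, 0.0]
ft_force: [-0.0, -0.5, 1.0]
grip_width: 0.0739
grip_force: 0.0
time: 13.92
position: [0.4134, -0.3145, -0.0142]
tool_rot: [0.683, 0.73, -0.0, 0.0]
ft_force: [0.2, 0.3, 3.2]
grip_width: 0.0489
grip_force: 20.0
```

```bash
python3 -m handwheel '[[0,0,-0.05,0],[0,0,-0.15,0],[0,0,-0.28,0],[0.1,0.05,-0.38,0],[0.21,0.11,-0.4,0],[0.32,0.17,-0.4,0],[0.43,0.22,-0.4,0],[0.54,0.28,-0.4,0],[0.65,0.33,-0.4,0],[0.687,0.352,-0.4,0]]'
python3 -m handwheel '[[0.11,0.06,0,0],[0.22,0.12,0,0],[0.33,0.18,0,0],[0.44,0.24,0,0],[0.55,0.29,0,0],[0.64,0.33,0,0],[0.687,0.35,0,0],[0.687,0.35,0.06,0],[0.687,0.35,0.12,0],[0.687,0.35,0.17,0],[0.687,0.35,0.2,0],[0.687,0.35,0.2,0],[0.687,0.35,0.2,0]]'
python3 - <<'E'
from held import *
for _ in range(2):
    c=cam("wrist");o=robot.get_obs();P=o["position"];h=cv2.cvtColor(c["frame"],cv2.COLOR_RGB2HSV).astype(int)
    s,e,n=held(c,P,(h[...,1]>90)&(abs(h[...,0]-60)<20));M=T(o)[:3,:3]
    H,S=h[...,0],h[...,1]
    m=(S>70)&(abs(H-18)<12);m[:150]=0;m[225:]=0;m[:,:200]=0;m[:,310:]=0
    k,l,st,cc=cv2.connectedComponentsWithStats(m.astype(np.uint8))
    print(P,s.round(4),e,n,"off",(s[:2]-[.5952,.1104]).round(4))
    print([(st[i,4],st[i,:4],cc[i].round(1)) for i in range(1,k) if st[i,4]>8])
    a=np.radians(3.86)
    for dx in(-1,1):
        v=np.array([dx,1])*.0207;print([pix(c,[.5952+np.cos(a)*v[0]-np.sin(a)*v[1],.1104+np.sin(a)*v[0]+np.cos(a)*v[1],z]).round(1) for z in(.0375,.021)])
    print("tool",M.T@np.append(np.array([.5952,.1104])-s[:2],0)/.3)
cv2.imwrite("pics/u.png",np.uint8(255*(cv2.resize(c["frame"][150:290,170:350],None,fx=4.2,fy=4.2,interpolation=cv2.INTER_CUBIC)/255.)**.6)[:,:,::-1])
E
```

```text
time: 14.75
position: [0.5048, -0.097, 0.1053]
tool_rot: [0.682, 0.732, 0.0, -0.001]
ft_force: [-1.1, -0.8, -0.6]
grip_width: 0.0487
grip_force: 20.0
time: 15.83
position: [0.5953, 0.1107, 0.045]
tool_rot: [0.683, 0.73, -0.0, -0.0]
ft_force: [-0.2, -0.2, -1.1]
grip_width: 0.0489
grip_force: 20.0
[0.59600594 0.11074639 0.04572375] [0.593  0.1126 0.0223] 0.0005239446719963216 48 off [-0.0022  0.0022]
[(np.int32(78), array([226, 187,   8,  13], dtype=int32), array([230. , 193.1])), (np.int32(71), array([283, 187,   8,  12], dtype=int32), array([286.3, 192.8]))]
[array([196.6, 228.9]), array([189.6, 230.9])]
[array([196.6, 288. ]), array([189.6, 285.7])]
tool [-7.72426915e-03  6.84269050e-03  3.87772001e-06]
[0.59637557 0.11082089 0.04616912] [0.5937 0.1124 0.0223] 0.0003866720024161968 48 off [-0.0015  0.002 ]
[(np.int32(77), array([225, 187,   8,  13], dtype=int32), array([228.9, 192.9])), (np.int32(73), array([282, 187,   8,  12], dtype=int32), array([285.2, 192.5]))]
[array([196.3, 227.9]), array([189.3, 229.9])]
[array([196.2, 286.8]), array([189.3, 284.5])]
tool [-7.01694457e-03  4.63250991e-03  7.80081388e-06]
```

```bash
python3 -m handwheel '[[-0.007,0.004,0.02,0],[-0.007,0.004,0.04,0],[-0.007,0.004,0.045,0],[-0.007,0.004,0.045,0],[-0.007,0.004,0.045,0]]'
python3 - <<'E'
from held import *
a=np.radians(3.86)
for _ in range(3):
    c=cam("wrist");o=robot.get_obs();P=o["position"];h=cv2.cvtColor(c["frame"],cv2.COLOR_RGB2HSV).astype(int)
    s,e,n=held(c,P,(h[...,1]>90)&(abs(h[...,0]-60)<20));M=T(o)[:3,:3]
    m=(h[...,1]>70)&(abs(h[...,0]-18)<12);m[:150]=0;m[225:]=0;m[:,:200]=0;m[:,310:]=0
    k,l,st,cc=cv2.connectedComponentsWithStats(m.astype(np.uint8))
    print(P,e,n,"off",(s[:2]-[.5952,.1104]).round(4),s[2],[cc[i].round(1) for i in range(1,k) if st[i,4]>8])
    print([sum(pix(c,[.5952+np.cos(a)*dx*.0207-np.sin(a)*.0207,.1104+np.sin(a)*dx*.0207+np.cos(a)*.0207,z]) for z in(.0375,.021)).round(1)/2 for dx in(-1,1)])
E
```

```text
time: 16.35
position: [0.5968, 0.1092, 0.0317]
tool_rot: [0.683, 0.73, -0.0, -0.0]
ft_force: [-0.1, -0.3, -0.1]
grip_width: 0.0487
grip_force: 20.0
[0.5970113  0.10923755 0.03183637] 0.0008023645756911474 48 off [-0.0006  0.0004] 0.022374792126660957 [array([226.1, 197.1]), array([286.2, 196.8])]
[array([196.9, 226. ]), array([196.95, 286.7 ])]
[0.5971057  0.1092668  0.03196564] 0.0005053051773614183 48 off [-0.0005  0.0003] 0.02240817997189291 [array([225.9, 196.9]), array([286. , 196.6])]
[array([196.85, 225.75]), array([196.85, 286.45])]
[0.59712108 0.10929733 0.03199359] 0.0003729162921795315 48 off [-0.0004  0.0003] 0.022405744074192848 [array([225.7, 196.9]), array([285.8, 196.6])]
[array([196.8 , 225.65]), array([196.85, 286.25])]
```

```bash
python3 -m handwheel '[[-0.001,0.001,0.01,0],[-0.001,0.001,0.02,0],[-0.001,0.001,0.03,0],[-0.001,0.001,0.04,0],[-0.001,0.001,0.05,0],[-0.001,0.001,0.055,0],[-0.001,0.001,0.055,0],[-0.001,0.001,0.055,0]]'
python3 -m handwheel '[[0,0,0.002,0],[0,0,0.004,0],[0,0,0.006,0],[0,0,0.006,0]]'
python3 -m handwheel '[[0,0,0.002,0],[0,0,0.003,0],[0,0,0.003,0]]'
```

```text
time: 17.17
position: [0.5972, 0.1089, 0.0151]
tool_rot: [0.683, 0.73, -0.0, -0.0]
ft_force: [1.1, 0.2, 0.5]
grip_width: 0.0484
grip_force: 20.0
time: 17.5
position: [0.5975, 0.109, 0.0139]
tool_rot: [0.683, 0.73, 0.0, 0.0]
ft_force: [-0.5, 0.9, 1.6]
grip_width: 0.0484
grip_force: 20.0
time: 17.75
position: [0.5975, 0.1089, 0.0138]
tool_rot: [0.683, 0.731, 0.0, 0.0]
ft_force: [-1.5, -0.3, 6.6]
grip_width: 0.0484
grip_force: 20.0
```

```bash
python3 -m handwheel '[[0,0,-0.003,0],[0,0,-0.003,0],[0,0,-0.003,0],[0,0,-0.003,0],[0,0,-0.003,0],[0,0,-0.003,0],[0,0,-0.03,0],[0,0,-0.08,0],[0,0,-0.18,0],[-0.08,0,-0.28,0],[-0.2,0,-0.3,0],[-0.32,0,-0.3,0],[-0.42,0,-0.3,0],[-0.495,0,-0.3,0],[-0.495,0,-0.3,0],[-0.495,0,-0.3,0]]' 75
python3 - <<'E'
from h import *
c=cam("wrist");o=robot.get_obs();P=o["position"];M=T(o)[:3,:3];print(P,o["time"])
h=cv2.cvtColor(c["frame"],cv2.COLOR_RGB2HSV).astype(int);H,S=h[...,0],h[...,1]
m=((S>100)&(abs(H-112)<14)).astype(np.uint8);k,l,st,cc=cv2.connectedComponentsWithStats(m)
for i in range(1,k):
    if st[i,4]>60: print(st[i],cc[i],world(c,cc[i][::-1],.05))
m=((S>90)&(abs(H-60)<20)).astype(np.uint8);k,l,st,cc=cv2.connectedComponentsWithStats(m)
for i in range(1,k):
    if st[i,4]>200: print("g",st[i],world(c,cc[i][::-1],.040))
m=((S>70)&(abs(H-18)<12)).astype(np.uint8);k,l,st,cc=cv2.connectedComponentsWithStats(m)
for i in range(1,k):
    if st[i,4]>6: print("pin",st[i])
print("tool",M.T@(np.array([.6053,-.0393,.022])-P)/.3)
save(c,"v.png")
E
```

```text
time: 19.08
position: [0.6074, -0.0404, 0.1031]
tool_rot: [0.684, 0.729, 0.0, 0.0]
ft_force: [0.4, -0.4, 0.3]
grip_width: 0.0653
grip_force: 0.0
[ 0.60702451 -0.03913958  0.1029246 ] 19.1333
[248 176  15  44 601] [255.33610649 197.80366057] [ 0.60490775 -0.03669181  0.05      ]
g [ 226    0   59   44 2152] [0.59545353 0.10526231 0.04      ]
pin [278  39   6   9  35]
pin [227  40   6   8  35]
pin [496  87  12  12 123]
pin [485 106  13  13 125]
pin [475 125  12  13 120]
pin [128 257  22  50 587]
pin [218 256  41  15 445]
pin [362 257  22  50 576]
pin [228 294  21   5  86]
pin [ 192  312  295   25 4825]
tool [-0.00033318 -0.00571593  0.26974966]
```

View pics/v.png

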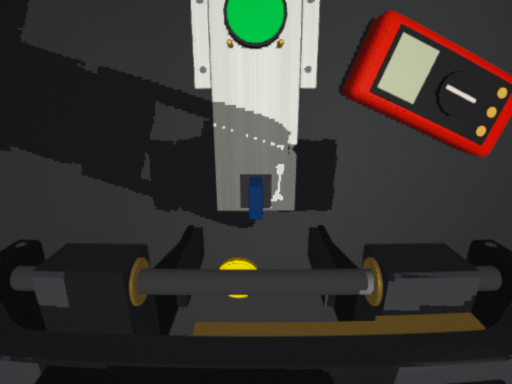

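The green disc sits between the pins at (12,256), and the blue tab is at (198,255), right below the gripper. Lowering onto the tab and gripping.

```bash
python3 -m handwheel '[[0,0,0.08,0],[0,0,0.16,0],[0,0,0.23,0],[0,0,0.28,0],[0,0,0.305,0],[0,0,0.315,0],[0,0,0.315,0]]'
python3 -m handwheel '[[0,0,0,0],[0,0,0,0],[0,0,0,0],[0,0,0,0],[0,0,0,0],[0,0,0,0],[0,0,0,0],[0,0,0,0],[0,0,0,0]]' 0 35
```

```text
time: 19.72
position: [0.607, -0.0381, 0.0078]
tool_rot: [0.682, 0.731, -0.0, -0.001]
ft_force: [-0.5, 0.7, 0.2]
grip_width: 0.0653
grip_force: 0.0
time: 20.47
position: [0.6073, -0.0393, 0.0081]
tool_rot: [0.683, 0.73, -0.0, -0.0]
ft_force: [-0.3, -0.6, 0.9]
grip_width: 0.0132
grip_force: 0.0
```

```bash
python3 -m handwheel '[[0,0,0,0],[0,0,0,0],[0.01,0,0,0],[0.03,0,0,0],[0.05,0,0,0],[0.06,0,0,0],[0.06,0,0,0]]'
python3 -m handwheel '[[0.02,0,0,0],[0.05,0,0,0],[0.08,0,0,0],[0.11,0,0,0],[0.14,0,0,0],[0.17,0,0,0],[0.2,0,0,0],[0.23,0,0,0],[0.26,0,0,0],[0.29,0,0,0],[0.32,0,0,0],[0.34,0,0,0],[0.35,0,0,0],[0.35,0,0,0]]'
python3 - <<'E'
from h import *
c=cam("scene")
print(robot.get_obs()["position"],[(d["conf"],d["point"],world(c,d["point"],.058)) for d in vision.look_for("scene","window")[:2]])
f=c["frame"];h=cv2.cvtColor(f,cv2.COLOR_RGB2HSV).astype(int)
print([(d["conf"],d["point"],world(c,d["point"],.05)) for d in vision.look_for("scene","tab")[:2]])
E
```

```text
time: 21.05
position: [0.606, -0.0198, 0.0081]
tool_rot: [0.683, 0.731, 0.0, -0.0]
ft_force: [-0.5, 1.4, -0.2]
grip_width: 0.0117
grip_force: 35.0
time: 22.22
position: [0.5989, 0.085, 0.0081]
tool_rot: [0.683, 0.73, 0.001, -0.0]
ft_force: [-0.2, 1.5, -0.7]
grip_width: 0.0115
grip_force: 35.0
[0.59891331 0.08486871 0.00813868] [(0.58, [166.8, 340.7], array([0.62026857, 0.25290079, 0.058     ]))]
[(0.58, [200.5, 289.6], array([0.61659551, 0.05902065, 0.05      ]))]
```

```bash
q(){ grep -E "position|ft_force" | tr '\n' ' '; echo; }
python3 -m handwheel '[[0.01,0,0,0],[0.02,0,0,0],[0.03,0,0,0],[0.04,0,0,0],[0.04,0,0,0],[0.04,0,0,0]]' | q
python3 -m handwheel '[[0.0025,0,0,0],[0.005,0,0,0],[0.005,0,0,0]]' | q
python3 -m handwheel '[[0.0025,0,0,0],[0.005,0,0,0],[0.005,0,0,0]]' | q
python3 -m handwheel '[[0.0025,0,0,0],[0.005,0,0,0],[0.005,0,0,0]]' | q
python3 -m handwheel '[[0.0025,0,0,0],[0.005,0,0,0],[0.005,0,0,0]]' | q
python3 -m handwheel '[[0.0025,0,0,0],[0.005,0,0,0],[0.005,0,0,0]]' | q
python3 -m handwheel '[[0.0025,0,0,0],[0.005,0,0,0],[0.005,0,0,0]]' | q
```

```text
position: [0.5981, 0.0961, 0.0081] ft_force: [0.7, 0.6, 0.8] 
position: [0.5981, 0.0972, 0.0081] ft_force: [1.1, -0.6, 0.3] 
position: [0.598, 0.0987, 0.0081] ft_force: [1.1, -0.9, -0.7] 
position: [0.5978, 0.1002, 0.0081] ft_force: [0.1, -0.2, 0.1] 
position: [0.5978, 0.1017, 0.0081] ft_force: [0.9, -0.3, -0.3] 
position: [0.5977, 0.1034, 0.0081] ft_force: [-0.3, 0.3, -1.1] 
position: [0.5975, 0.1051, 0.0081] ft_force: [0.1, 1.6, -0.6]
```

```bash
q(){ grep -E "position|ft_force" | tr '\n' ' '; echo; }
python3 -m handwheel '[[0.0025,0,0,0],[0.005,0,0,0],[0.005,0,0,0]]' | q
python3 -m handwheel '[[0.0025,0,0,0],[0.005,0,0,0],[0.005,0,0,0]]' | q
python3 -m handwheel '[[0.0025,0,0,0],[0.005,0,0,0],[0.005,0,0,0]]' | q
python3 -m handwheel '[[0.0025,0,0,0],[0.005,0,0,0],[0.005,0,0,0]]' | q
python3 -m handwheel '[[0.0025,0,0,0],[0.005,0,0,0],[0.005,0,0,0]]' | q
python3 -m handwheel '[[0.0025,0,0,0],[0.005,0,0,0],[0.005,0,0,0]]' | q
```

```text
position: [0.5974, 0.1069, 0.0081] ft_force: [0.7, 4.7, -1.4] 
position: [0.5974, 0.1085, 0.0081] ft_force: [0.1, 6.0, 0.1] 
position: [0.5972, 0.1096, 0.0081] ft_force: [0.7, 5.3, -0.4] 
position: [0.5973, 0.1098, 0.0082] ft_force: [-0.0, 1.0, -0.9] 
position: [0.5972, 0.1102, 0.0081] ft_force: [0.9, -3.9, 0.0] 
position: [0.5971, 0.111, 0.0082] ft_force: [-0.6, -7.2, -0.5]
```

The force along +y rose to +6 N, crossed zero at y ≈ 0.110, then fell to −7 N, so the notch is at about 0.110. Backing off to neutral.

```bash
q(){ grep -E "time|position|ft_force|grip" | tr '\n' ' '; echo; }
python3 -m handwheel '[[-0.004,0,0,0],[-0.0085,0,0,0],[-0.0085,0,0,0]]' | q
python3 -m handwheel '[[0,0,0,0],[0,0,0,0],[0,0,0,0],[0,0,0,0]]' | q
python3 -m handwheel '[[0,0,0,0],[0,0,0,0],[0,0,0,0],[0,0,0,0]]' | q
```

```text
time: 26.12 position: [0.5972, 0.1101, 0.0082] ft_force: [0.4, -3.4, 0.4] grip_width: 0.0116 grip_force: 35.0 
time: 26.45 position: [0.5972, 0.1102, 0.0082] ft_force: [0.2, -4.6, 0.4] grip_width: 0.0118 grip_force: 35.0 
time: 26.78 position: [0.5972, 0.1102, 0.0081] ft_force: [0.4, -5.6, -0.6] grip_width: 0.0116 grip_force: 35.0
```

```bash
q(){ grep -E "time|position|ft_force" | tr '\n' ' '; echo; }
python3 -m handwheel '[[-0.002,0,0,0],[-0.002,0,0,0],[-0.002,0,0,0],[-0.002,0,0,0],[-0.002,0,0,0],[-0.002,0,0,0]]' | q
python3 -m handwheel '[[-0.002,0,0,0],[-0.002,0,0,0],[-0.002,0,0,0],[-0.002,0,0,0],[-0.002,0,0,0],[-0.002,0,0,0]]' | q
```

```text
time: 27.28 position: [0.5972, 0.1102, 0.0081] ft_force: [-0.0, -4.5, 0.2] 
time: 27.78 position: [0.5972, 0.1101, 0.0081] ft_force: [-0.4, -1.7, -0.6]
```

```bash
q(){ grep -E "time|position|ft_force" | tr '\n' ' '; echo; }
python3 -m handwheel '[[-0.001,0,0,0],[-0.001,0,0,0],[-0.001,0,0,0],[-0.001,0,0,0],[-0.001,0,0,0],[-0.001,0,0,0]]' | q
python3 -m handwheel '[[0,0,0,0],[0,0,0,0],[0,0,0,0],[0,0,0,0],[0,0,0,0],[0,0,0,0],[0,0,0,0],[0,0,0,0],[0,0,0,0],[0,0,0,0],[0,0,0,0],[0,0,0,0]]' | q
```

```text
time: 28.28 position: [0.5973, 0.1098, 0.0081] ft_force: [-0.3, 2.5, -0.0] 
time: 29.28 position: [0.5973, 0.1096, 0.0081] ft_force: [-0.3, 4.9, -1.2]
```

```bash
q(){ grep -E "time|position|ft_force" | tr '\n' ' '; echo; }
python3 -m handwheel '[[0.0012,0,0,0],[0.0012,0,0,0],[0.0012,0,0,0],[0.0012,0,0,0],[0.0012,0,0,0],[0.0012,0,0,0]]' | q
python3 -m handwheel '[[0,0,0,0],[0,0,0,0],[0,0,0,0],[0,0,0,0],[0,0,0,0],[0,0,0,0],[0,0,0,0],[0,0,0,0],[0,0,0,0],[0,0,0,0],[0,0,0,0],[0,0,0,0]]' | q
python3 - <<'E'
from h import *
c=cam("scene");f=c["frame"];h=cv2.cvtColor(f,cv2.COLOR_RGB2HSV).astype(int)
r,q=np.nonzero(((h[...,1]>100)&(abs(h[...,0]-112)<14))[170:225,265:330]);print(len(r))
print(robot.get_obs()["ft_force"])
E
```

```text
time: 29.78 position: [0.5973, 0.1097, 0.0081] ft_force: [-0.6, 2.7, -0.5] 
time: 30.78 position: [0.5972, 0.1097, 0.0081] ft_force: [-1.0, 2.1, -1.0] 
2
[-0.15908232  2.09136323 -1.00647359]
```

```bash
python3 -m handwheel '[[0.0005,0,0,0],[0.0005,0,0,0],[0.0005,0,0,0],[0.0005,0,0,0],[0.0005,0,0,0],[0.0005,0,0,0],[0.0005,0,0,0],[0.0005,0,0,0],[0.0005,0,0,0],[0.0005,0,0,0],[0.0005,0,0,0],[0.0005,0,0,0]]' && python3 -c "
from rig import job,robot
import numpy as np
f=robot.get_obs()['ft_force'];print(f)
if abs(f[1])<3.5: print(job.hand_in())"
```

```text
time: 31.83
position: [0.5972, 0.1098, 0.0082]
tool_rot: [0.683, 0.731, -0.0, 0.0]
ft_force: [-0.0, 1.0, -0.7]
grip_width: 0.0117
grip_force: 35.0
[-0.04858251  1.01394139 -0.69783374]
the job is handed in; nothing more can be done
None
```

I set the diffuser on the seat with the green filter on top of it, pushed the slide in until I felt the click, and handed the job in at about 32 s while still gripping the tab, with about 1 N of residual push; the hand-in gave no verdict.

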